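# Set a bench supply's voltage, not its current limit

## Robot

A 6-joint arm with a two-finger parallel gripper is mounted at the origin on a cart in front of the work surface, level with it; the furniture and walls round the work are solid. World frame = base frame: x ahead of the robot, y to its left, z up, the work surface at z = 0. Lengths are in mm, angles in degrees, forces in N, time in s.
With the tool pointing down it reaches from about 300 to 850 mm from the base axis. Payload 4.2 kg.
Tool frame: the origin (TCP) lies at the very end of the fingers, on their centre line; the grasp point (between the pads) lies 19 mm behind it; z points along the fingers, y is the line along which they close (so a half turn about z gives the same grasp; the last joint's range is limited). The gripper opens to 91 mm and grips with 3 to 60 N. Pads are 32 mm wide; open, the fingers measure 118 mm over their backs; the gripper's body (76 mm by 178 mm) begins 60 mm behind the grasp point.
Start: joints at [-69.786, 18.312, 89.639, -0, 72.044, -1.146], TCP at [209.433, -535.519, 213.976] pointing down, gripper open.
Joint ranges: [-177.97, 177.97], [-48.28, 115.42], [12.27, 149.76], [-77.06, 257.06], [2.81, 150.46], [-146.56, 146.56]. Speed limits (degrees/s): [147.25, 147.25, 180, 180, 180, 180].

## Interface

Orientations are given as [roll, pitch, yaw] about the fixed x, y, z axes, in that order (R = Rz(yaw) Ry(pitch) Rx(roll)).
In Python, from workcell import env, eyes gives the robot as it stands.
- The arm moves only by the tool send_rows, never from a script. Its argument "targets" is text: rows parted by semicolons, each of 7 numbers parted by spaces: the shift along the tool's x, y, z in m, then the turn, a rotation vector about the tool's x, y, z in degrees, then the opening in per cent of the stroke, from 0 (shut) to 100 (fully open). A call has 1 to 12 rows; each row is the pose to reach, as a shift and turn from the pose commanded when the call began, along the tool's axes at that moment; what a row does not reach only later rows make up. A row lasts 1/12 s, in which the tool goes at most 41.7 mm and 7.16 degrees, less where a joint would pass 70% of its speed; a pose out of reach is approached as far as the arm can. A call with a gripper value outside its range is refused whole. The fingers move at their own pace and stop on an object; "grip_force" is the grip in N (left out, the last holds). Time passes only in rows, so rows that repeat a pose let the fingers close. It gives the time, the measured TCP pose, the force, the opening and the grip force at its end, in the units of the state.
- env.state(): the state, without advancing time (a new reading comes with each control period).
- eyes.grab_frame(name): name is "scene" or "side" or "wrist"; returns a dict with "image" (480x640x3 uint8, blue, green, red), "fovy" (degrees; the focal length in pixels is half the picture's height over the tangent of half this angle, whatever the lens; pixels are square), "cx", "cy" (the principal point, pixels), "eye" and "attitude" of the camera in the world. Camera axes: x right, y up, looking along -z (the intrinsics and any distortion apply to the point x, -y, -z); pixel columns grow to the right and rows downward; lengths in mm; the calibration is good to about 2 mm. The wrist camera is an equidistant fisheye: a pixel r from the principal point sees the ray r / f radians off the axis. A picture is of the moment at which its call begins. There is no depth.
- env.job_done(): hands the job in; it is judged then, once.
The state is a dict: "time_s": time; "qpos": joint angles; "qvel": joint speeds; "effort": joint torques, N m; "ee_pos": TCP position; "ee_rot": TCP orientation; "force": force on the tool from outside, world axes, zero at the start; "torque": the same for the moment, N m; "gripper_width": finger opening in mm; "gripper_force": force on a finger pad.
Only numpy, scipy, OpenCV 4.12 (cv2) and the standard library are available. Lean on these libraries where they do the work, as an engineer would, in place of code of your own. Each camera call takes 0.05 s, during which the arm holds its last target. There are 200 camera calls.

## Task

The bench supply is to be set before the hot-wire foam cutter is plugged in. Turn only its voltage knob - the narrow upper one of the two concentric knobs - until the meter needle points at the set mark on the rim of the scale; the wide ring underneath is the current limit that protects the wire, so leave it at its present setting. Then let go, without shoving the things lying round the supply.

Things in the scene. Friction and masses are not known exactly. Their poses are not given: they have to be found in the camera images.
- supply: Grey console power supply, 196 deep (x) x 200 mm wide (y), fixed. Origin: centre of its underside; x to its back, y to its left. Front half: flat aluminium deck 56 mm high, knobs at its left (axis at x -53, y +46 mm), two binding posts at its right (23 mm above the deck; x -32, y -40 and -72 mm). Back half: 102 x 152 mm meter sloping up to the back at 32 degrees, upper edge 122 mm high
- volt_grip (a point): On the vertical axis of both knobs, where the voltage knob is best gripped: 12 mm below its flat top. Voltage knob: black fluted drum, 38 mm across, 38 mm tall, bright metal cap with a line across it, white line down its side. The limit ring's top face lies 27 mm below this point (2 mm below the drum): fingertips must not reach down to it
- volt_knob (a joint): Turn of the voltage knob in rad, between stops at 0 and 5.2; grows clockwise seen from above. Each rad swings the needle 0.31 rad clockwise (to the right, up the scale). It stays where it is left; takes about 0.04 N m. The turn needed at the start is 1 to 3.2 rad clockwise
- limit_pointer (a point): End of the white pointer line on top of the current-limit ring, 34 mm from the knobs' axis. Limit ring: black, fluted, 72 mm across, 19 mm tall, on the same axis below the voltage knob. It turns easily (about 0.05 N m) if touched, but must stay where it is; it does not move the needle
- needle_tip (a point): Tip of the black meter needle, under the clear window. The needle is 62 mm long and swings about a pivot at the lower (near) edge of the scale, hidden by the black frame, in the plane of the sloping scale. At the start it stands to the left of the mark (anticlockwise, too low) by 0.3 to 1 rad
- mark_tip (a point): Where the needle tip is when the needle points exactly at the set mark. The mark is a bold black wedge, 14 mm long, 12 mm wide at its outer end, on the outer rim of the scale near or right of its middle, its narrow end pointing inward; under the clear window, it cannot be touched. Long scale divisions are 0.16 rad (10 mm at the needle tip) apart
- foam_offcut: Bystander: block of white foam, 60 x 139 x 46 mm, lying left of the supply. Origin at the centre of its underside
- tape_measure: Bystander: orange tape measure, 66 x 78 x 38 mm, lying on its side left of the supply near its front corner. Origin near the centre of its underside
- pencil: Bystander: yellow pencil, 191 mm long, 8 mm thick, lying in front of the supply. Origin near its middle, at its underside

How it is judged (in metres and radians):
At the end, for the whole second after the job is handed in: The needle tip stands within 5 mm (half a scale division) of the set mark, the voltage knob is at rest and the limit ring's pointer is within 4 mm (about 7 degrees) of where it was (distance between needle_tip and mark_tip below 0.005 m and distance of limit_pointer from where it was at the start of the episode below 0.004 m and velocity of joint volt_knob between -0.05 and 0.05 rad/s); the robot touches nothing.
It fails at once if the limit ring is turned by more than about 7 degrees (its pointer moves 4 mm) at any time (distance of limit_pointer from where it was at the start of the episode above 0.004 m).
It fails at once if the foam, tape measure or pencil is shoved by more than 15 mm (distance of any of foam_offcut, tape_measure, pencil from where it was at the start of the episode above 0.015 m).
It also fails if it takes over 45 s, if anything falls off the work surface, if the arm or the gripper's body presses on something with over 40 N, if the wrist force passes 120 N, or if a joint passes its speed limit or range.

## Working session

There is one attempt and no reset: what is moved stays moved. The work goes in short steps, Python scripts to look and compute and a tool call to move; the robot and the scene stay as the last step left them, time stands still between calls to the robot, and variables do not carry over. Pictures are saved under pics/ and viewed, at most 10 in all, crops included, and the job is handed in when it is done.

Besides the shell and the picture viewer there is one more tool, called after "Request:" by a JSON object that holds its "api" and its "payload", one argument or row to a line. send_rows: Moves the arm, as the interface text tells. Its arguments: {"type":"object","properties":{"targets":{"type":"string"},"grip_force":{"type":"number"}},"required":["targets"]}

```bash
mkdir -p pics; cat > h.py <<'E'
import numpy as np,cv2
from workcell import env,eyes
from scipy.spatial.transform import Rotation as R
def grab(n):
    f=eyes.grab_frame(n); return f
def rot(f):
    a=np.array(f["attitude"],float)
    if a.shape==(3,3): return a
    return R.from_euler('xyz',a,degrees=True).as_matrix()
def ray(f,u,v):
    F=240/np.tan(np.radians(f["fovy"])/2); d=np.array([(u-f["cx"])/F,-(v-f["cy"])/F,-1.]); d=rot(f)@d
    return np.array(f["eye"]),d/np.linalg.norm(d)
def onz(f,u,v,z):
    e,d=ray(f,u,v); return e+d*(z-e[2])/d[2]
def proj(f,p):
    F=240/np.tan(np.radians(f["fovy"])/2); q=rot(f).T@(np.array(p)-np.array(f["eye"])); return f["cx"]+F*q[0]/-q[2], f["cy"]-F*q[1]/-q[2]
def cross(f,a,g,b):
    e,d=ray(f,*a);E,D=ray(g,*b); s=np.linalg.lstsq(np.c_[d,-D],E-e,rcond=None)[0]
    p,q=e+d*s[0],E+D*s[1]; return (p+q)/2,np.linalg.norm(p-q)
E
python3 - <<'E'
from h import *
print(env.state())
for n in ("scene","side"):
    f=grab(n); cv2.imwrite(f"pics/{n}0.png",f["image"]); print(n,{k:v for k,v in f.items() if k!="image"})
E
```

```text
{'time_s': 0.0, 'qpos': array([-6.97861909e+01,  1.83513322e+01,  8.97078513e+01,  9.97913828e-04,
        7.20461996e+01, -1.14482913e+00]), 'qvel': array([-0.05231799,  0.02047418,  0.08730032,  0.03316944, -0.01081289,
        0.0101916 ]), 'effort': array([ 1.16596955e-03, -4.12451684e+01, -2.31973171e+01,  7.27952574e-02,
        4.57403704e-02, -1.53863912e-04]), 'ee_pos': array([ 209.24952961, -535.00202345,  213.11361758]), 'ee_rot': array([-1.79894657e+02, -3.05408771e-03,  2.13583270e+01]), 'force': array([-0.33635486,  0.39335627, -0.55310549]), 'torque': array([0.00673418, 0.03940786, 0.00488088]), 'gripper_force': 0.0, 'gripper_width': 91.49687491895527}
scene {'fovy': 47.78995583758444, 'cx': 313.1766347787541, 'cy': 244.79323387593283, 'eye': array([111.72811399, 791.76967197, 478.36270211]), 'attitude': array([  62.28986537,    1.12129151, -148.99487764])}
side {'fovy': 53.1021084752973, 'cx': 317.31063698980904, 'cy': 238.5828190356136, 'eye': array([525.79318606, 869.91739184, 553.31246529]), 'attitude': array([ 5.72711894e+01, -9.56679333e-02,  1.79186977e+02])}
```

View pics/scene0.png

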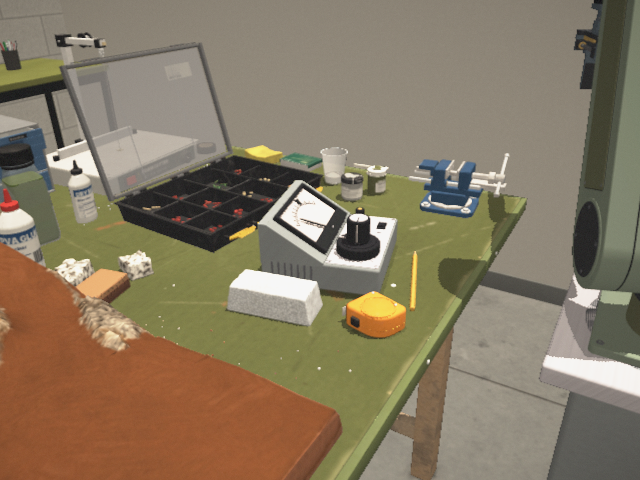

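View pics/side0.png

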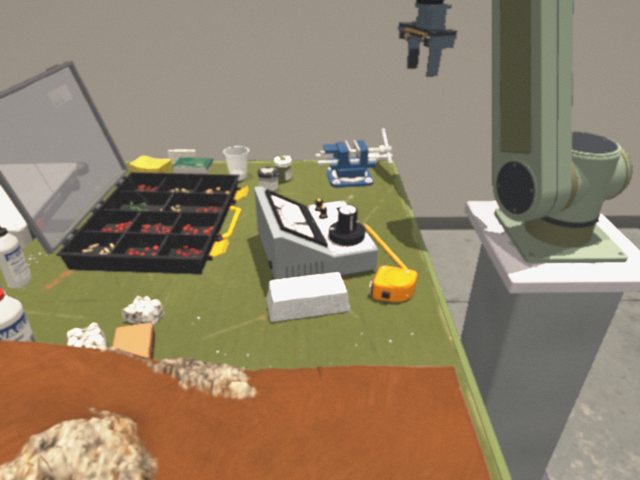

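The scene view shows the knob cap near (357,213) and the meter near (308,215). The side view shows the cap near (347,209). The tape is just in front-left of the supply and the pencil is in front. Next I'll take a closer crop of both.

```bash
python3 - <<'E'
from h import *
a=cv2.imread("pics/scene0.png")[165:305,250:410]; b=cv2.imread("pics/side0.png")[170:310,245:405]
cv2.imwrite("pics/crop.png",np.vstack([cv2.resize(x,None,fx=5,fy=5,interpolation=cv2.INTER_CUBIC)[:c] for x,c in((a,600),)]))
f,g=grab("scene"),grab("side")
print(cross(f,(357,213),g,(347,209)))
E
```

```text
(array([459.1297604 ,  95.0636111 , 122.94488363]), np.float64(5.517340616378601))
```

View pics/crop.png

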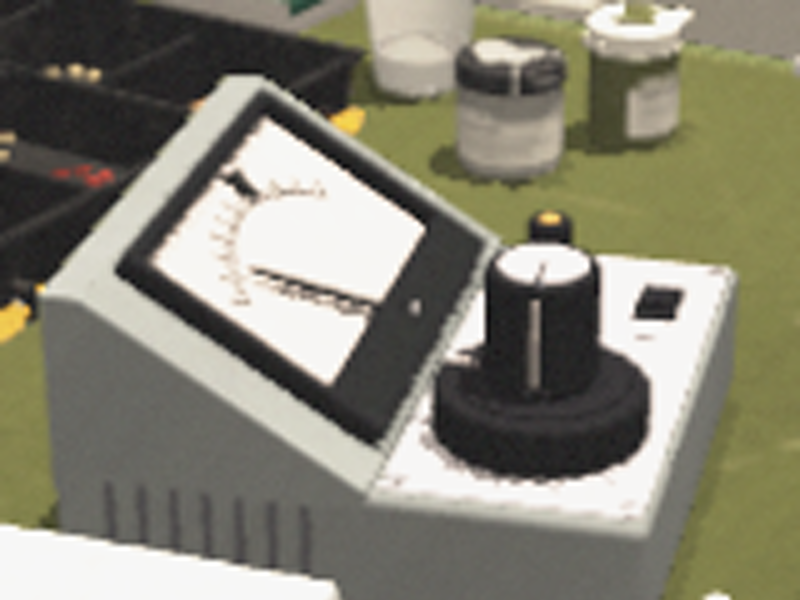

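The crop shows the cap centre at about full-image (358.6,218), the mark wedge near (298,201.6), and the needle running from tip (301,219) to (325,225.6). The deck corners are at (379,271), (323.6,264.4) and (397,218.6).

```bash
cat >> h.py <<'E'
def c(u,v): return 250+u/5-.4,165+v/5-.4
def onplane(f,uv,p0,n):
    e,d=ray(f,*uv); return e+d*((p0-e)@n)/(d@n)
E
python3 - <<'E'
from h import *
np.set_printoptions(precision=1,suppress=True)
f=grab("scene"); g=grab("side")
P={k:onz(f,*c(*uv),z) for k,uv,z in [("FL",(645,530),56),("FR",(735,268),56),("ML",(368,497),56),("MR",(495,240),56),("TL",(50,297),122),("TR",(240,78),122),("cap",(543,265),115)]}
for k,p in P.items(): print(k,p)
dy=P["FL"]-P["FR"]; print("width",np.linalg.norm(dy),"yaw",np.degrees(np.arctan2(-dy[0],dy[1])))
dy=P["TL"]-P["TR"]; print("widthT",np.linalg.norm(dy),"yawT",np.degrees(np.arctan2(-dy[0],dy[1])))
dx=P["TL"]-P["FL"]; print("depth",np.linalg.norm(dx[:2]),np.degrees(np.arctan2(dx[1],dx[0])))
# cap in side image: bright blob near 347,209
for n,h,w in(("scene",f,(340,205,378,226)),("side",g,(335,200,362,217))):
    im=cv2.cvtColor(h["image"],cv2.COLOR_BGR2GRAY)[w[1]:w[3],w[0]:w[2]]
    m=(im>150).astype(np.uint8); N,l,s,ce=cv2.connectedComponentsWithStats(m)
    print(n,s[1:].tolist(),(ce[1:]+[w[0],w[1]]).tolist())
E
```

```text
FL [401.6 131.1  56. ]
FR [452.9 -57.4  56. ]
ML [485.9 154.6  56. ]
MR [541.8 -37.5  56. ]
TL [574.6 194.6 122. ]
TR [623.5   9.2 122. ]
cap [459.4  88.1 115. ]
width 195.36466658571575 yaw 15.228975851828155
widthT 191.7588988999966 yawT 14.771369619846837
depth 184.3061951207511 20.178858713955364
scene [[0, 1, 28, 16, 161], [18, 2, 4, 3, 7], [29, 11, 9, 10, 81], [2, 18, 5, 3, 13]] [[355.0248447204969, 215.96273291925465], [359.42857142857144, 208.14285714285714], [373.34567901234567, 220.34567901234567], [344.3076923076923, 224.07692307692307]]
side [[0, 0, 21, 17, 225]] [[343.47555555555556, 207.26666666666668]]
```

```bash
python3 - <<'E'
from h import *
np.set_printoptions(precision=2,suppress=True)
f=grab("scene")
S=R.from_euler('z',15,degrees=True).as_matrix()
p0=(onz(f,*c(368,497),56)+onz(f,*c(495,240),56))/2
X=S@[np.cos(np.radians(32)),0,np.sin(np.radians(32))]; Y=S@[0,1,0]; n=np.cross(X,Y)
def q(u,v):
    d=onplane(f,c(u,v),p0,n)-p0; return np.array([d@Y*-1,d@X])  # right, up
for k in [(255,270),(315,286),(375,303),(415,307),(228,176),(255,195),(240,183),(320,190),(236,302),(50,297),(240,78),(118,268),(262,92)]: print(k,q(*k))
t,b,m=q(255,270),q(375,303),q(255,195); u=(b-t)/np.linalg.norm(b-t); piv=t+62*u
mo=q(228,176)
print("pivot",piv); a=lambda p:np.arctan2(*(p-piv))
print("needle",a(t),"mark in/out",a(m),a(mo),"diff",a(q(240,184))-a(t),"knob deg",np.degrees((a(q(240,184))-a(t))/.31), np.linalg.norm(mo-piv))
E
```

```text
(255, 270) [-21.39  68.59]
(315, 286) [-7.39 48.71]
(375, 303) [ 6.42 28.1 ]
(415, 307) [20.19 15.35]
(228, 176) [21.9  95.55]
(255, 195) [21.6  83.96]
(240, 183) [22.62 90.71]
(320, 190) [51.93 66.4 ]
(236, 302) [-45.66  67.51]
(50, 297) [-106.24  115.39]
(240, 78) [ 88.93 114.79]
(118, 268) [-69.66 104.8 ]
(262, 92) [ 89.67 105.14]
pivot [13.72 17.49]
needle -0.6020140395767535 mark in/out 0.11801287425698012 0.10439207214366326 diff 0.7153693859546951 knob deg 132.2182148647397 78.4838331155959
```

Request:
{"api": "send_rows", "payload": {
  "targets": "0.230 -0.245 0 0 0 -80 100;0.230 -0.245 0 0 0 -80 100;0.230 -0.245 0 0 0 -80 100;0.230 -0.245 0 0 0 -80 100;0.230 -0.245 0 0 0 -80 100;0.230 -0.245 0 0 0 -80 100;0.230 -0.245 0 0 0 -80 100;0.230 -0.245 0 0 0 -80 100;0.230 -0.245 0 0 0 -80 100;0.230 -0.245 0 0 0 -80 100;0.230 -0.245 0 0 0 -80 100;0.230 -0.245 0 0 0 -80 100"
}}

```text
time_s: 1.35
ee_pos: [334.6, -223.1, 214.1]
ee_rot: [180.0, 0.0, 101.6]
force: [-0.2, -0.2, 0.5]
gripper_width: 90.9
gripper_force: 0.0
```

Request:
{"api": "send_rows", "payload": {
  "targets": "0.281 0.184 0 0 0 -73.6 100;0.281 0.184 0 0 0 -73.6 100;0.281 0.184 0 0 0 -73.6 100;0.281 0.184 0 0 0 -73.6 100;0.281 0.184 0 0 0 -73.6 100;0.281 0.184 0 0 0 -73.6 100;0.281 0.184 0 0 0 -73.6 100;0.281 0.184 0 0 0 -73.6 100;0.281 0.184 0 0 0 -73.6 100;0.281 0.184 0 0 0 -73.6 100;0.281 0.184 0 0 0 -73.6 100;0.281 0.184 0 0 0 -73.6 100"
}}

```text
time_s: 2.35
ee_pos: [459.5, 88.4, 213.8]
ee_rot: [-180.0, -0.0, 174.9]
force: [-0.0, 0.4, 0.3]
gripper_width: 91.2
gripper_force: 0.0
```

```bash
cat >> h.py <<'E'
def wray(f,u,v):
    F=240/np.tan(np.radians(f["fovy"])/2); x,y=u-f["cx"],v-f["cy"]; r=np.hypot(x,y); t=r/F
    d=np.array([np.sin(t)*x/r,-np.sin(t)*y/r,-np.cos(t)]); return np.array(f["eye"]),rot(f)@d
def wproj(f,p):
    F=240/np.tan(np.radians(f["fovy"])/2); q=rot(f).T@(np.array(p)-np.array(f["eye"])); h=np.hypot(q[0],q[1]); t=np.arctan2(h,-q[2])
    return f["cx"]+F*t*q[0]/h, f["cy"]-F*t*q[1]/h
def wonz(f,u,v,z):
    e,d=wray(f,u,v); return e+d*(z-e[2])/d[2]
E
python3 - <<'E'
from h import *
s=env.state(); print(s["time_s"],s["ee_pos"],s["ee_rot"],s["qpos"])
f=grab("wrist"); cv2.imwrite("pics/w1.png",f["image"]); print({k:v for k,v in f.items() if k!="image"})
print(wproj(f,(459.4,89,115)))
E
```

```text
2.35 [459.53557298  88.3675271  213.77445869] [-1.79991049e+02 -1.56874500e-02  1.74879835e+02] [ 9.48015313e+00  8.65017357e+00  1.02797546e+02 -5.05708413e-03
  6.85697178e+01 -7.53978345e+01]
{'fovy': 65.70646984690485, 'cx': 320.357964764391, 'cy': 233.62875739940384, 'eye': array([382.34641192,  95.88403957, 384.56938801]), 'attitude': array([-1.60789613e+01,  6.08313546e-03,  8.48695877e+01])}
(np.float64(320.4408170707588), np.float64(233.19645419999588))
```

View pics/w1.png

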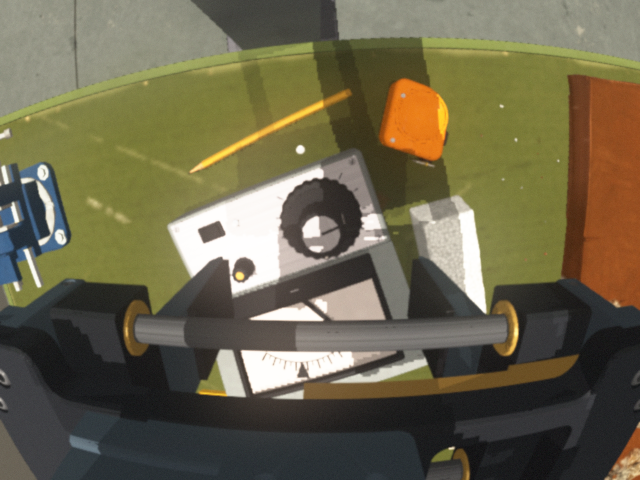

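The wrist view shows the cap centred at about (322,233.5), where the TCP projects at (320.4,233.2). The needle is left of the mark at (303,370), and the way down is clear, so I'll descend and grip.

Request:
{"api": "send_rows", "payload": {
  "targets": "0 0 0.04 0 0 0 100;0 0 0.08 0 0 0 100;0 0 0.11 0 0 0 100;0 0 0.125 0 0 0 100;0 0 0.125 0 0 0 100;0 0 0.125 0 0 0 0;0 0 0.125 0 0 0 0;0 0 0.125 0 0 0 0;0 0 0.125 0 0 0 0;0 0 0.125 0 0 0 0;0 0 0.125 0 0 0 0;0 0 0.125 0 0 0 0",
  "grip_force": 20
}}

```text
time_s: 3.4
ee_pos: [459.6, 88.2, 89.3]
ee_rot: [180.0, 0.0, 175.0]
force: [0.4, 0.8, 0.1]
gripper_width: 47.4
gripper_force: 0.0
```

Request:
{"api": "send_rows", "payload": {
  "targets": "0 0 0 0 0 0 0;0 0 0 0 0 0 0;0 0 0 0 0 0 0;0 0 0 0 0 0 0;0 0 0 0 0 0 0"
}}

```text
time_s: 3.82
ee_pos: [459.5, 88.5, 89.1]
ee_rot: [180.0, 0.0, 174.9]
force: [-0.7, 2.2, 1.6]
gripper_width: 37.5
gripper_force: 20.0
```

Request:
{"api": "send_rows", "payload": {
  "targets": "0 0 0 0 0 6 0;0 0 0 0 0 12 0;0 0 0 0 0 18 0;0 0 0 0 0 24 0;0 0 0 0 0 30 0;0 0 0 0 0 36 0;0 0 0 0 0 42 0;0 0 0 0 0 48 0;0 0 0 0 0 54 0;0 0 0 0 0 60 0;0 0 0 0 0 66 0;0 0 0 0 0 72 0"
}}

```text
time_s: 4.82
ee_pos: [459.0, 87.9, 89.1]
ee_rot: [-179.9, 0.0, 102.7]
force: [-1.6, 0.3, 4.6]
gripper_width: 37.2
gripper_force: 20.0
```

Request:
{"api": "send_rows", "payload": {
  "targets": "0 0 0 0 0 6 0;0 0 0 0 0 12 0;0 0 0 0 0 18 0;0 0 0 0 0 24 0;0 0 0 0 0 30 0;0 0 0 0 0 36 0;0 0 0 0 0 41 0;0 0 0 0 0 45 0;0 0 0 0 0 48 0;0 0 0 0 0 48 0;0 0 0 0 0 48 0"
}}

```text
time_s: 5.73
ee_pos: [458.4, 88.0, 89.1]
ee_rot: [-179.9, 0.1, 54.9]
force: [-3.4, 0.3, 4.8]
gripper_width: 37.8
gripper_force: 20.0
```

```bash
python3 - <<'E'
from h import *
f=grab("scene"); g=grab("wrist")
a=cv2.resize(f["image"][165:265,250:410],None,fx=5,fy=5,interpolation=cv2.INTER_CUBIC)
cv2.imwrite("pics/s2.png",a); cv2.imwrite("pics/w2.png",g["image"])
E
```

```text
(no output)
```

View pics/s2.png

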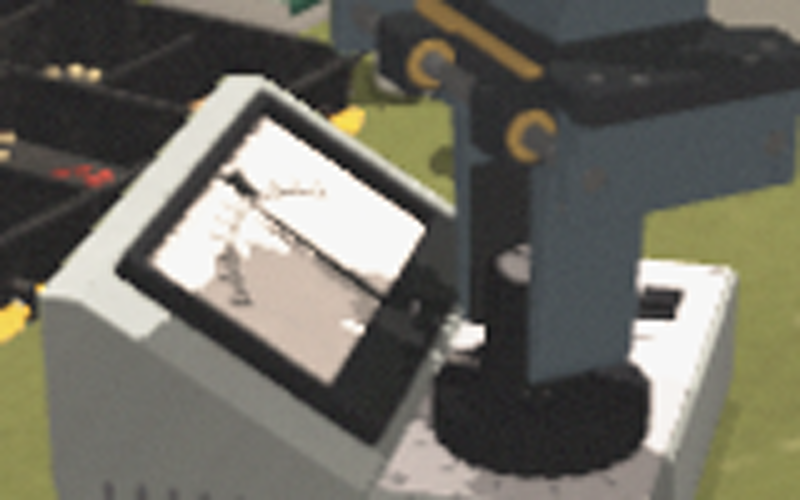

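The needle now runs from about (378,298) to (258,198) and nearly meets the wedge at (240,183). I'll zoom in for the residual.

```bash
python3 - <<'E'
from h import *
f=grab("scene"); g=grab("wrist"); ims=[grab("scene")["image"].astype(float) for _ in range(6)]
m=np.mean(ims+[f["image"]],0).astype(np.uint8)
a=cv2.resize(m[188:238,282:332],None,fx=11,fy=11,interpolation=cv2.INTER_CUBIC)
cv2.imwrite("pics/s3.png",a)
E
```

```text
(no output)
```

View pics/s3.png

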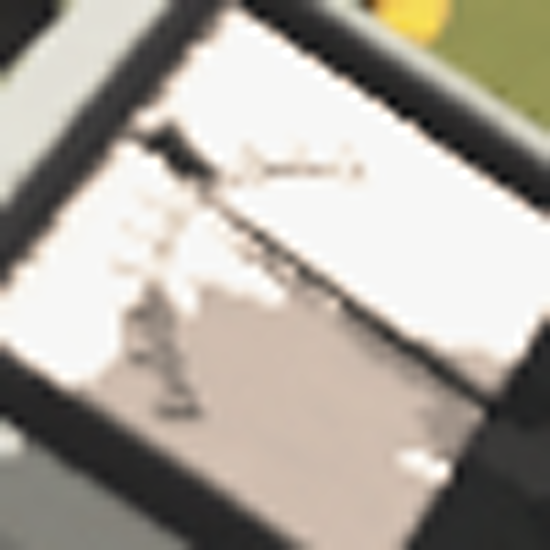

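View pics/w2.png

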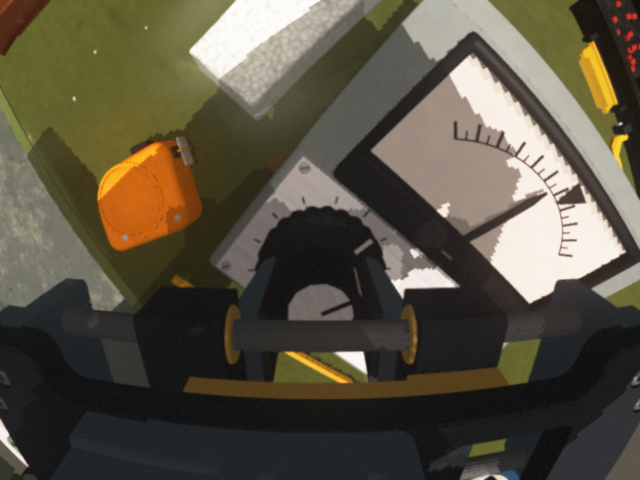

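The wrist view shows the needle from (470,238) to tip (545,192), with the wedge centred near (572,195). The scene crop shows the needle from (490,405) to (220,195), with the wedge from about (155,138) to (210,182). I'll cast both onto the scale plane.

```bash
python3 - <<'E'
from h import *
np.set_printoptions(precision=2,suppress=True)
f=grab("scene"); g=grab("wrist")
S=R.from_euler('z',15,degrees=True).as_matrix()
p0=(onz(f,*c(368,497),56)+onz(f,*c(495,240),56))/2
X=S@[np.cos(np.radians(32)),0,np.sin(np.radians(32))]; Y=S@[0,1,0]; n=np.cross(X,Y)
def pl(r):
    e,d=r; d=e+d*((p0-e)@n)/(d@n)-p0; return np.array([-d@Y,d@X])
# wedge blob centroid in wrist view
im=cv2.cvtColor(g["image"],cv2.COLOR_BGR2GRAY)[183:208,553:588]
N,l,s,ce=cv2.connectedComponentsWithStats((im<90).astype(np.uint8)); k=1+np.argmax(s[1:,4]); print(s[k],ce[k]+[553,183])
w=lambda u,v: pl(wray(g,u,v)); z=lambda x,y: pl(ray(f,282+x/11-.45,188+y/11-.45))
for nm,t,b,m in (("wrist",w(545,192),w(470,238),w(*(ce[k]+[553,183]))),("scene",z(220,195),z(490,405),z(183,158))):
    u=(b-t)/np.linalg.norm(b-t); perp=np.array([-u[1],u[0]]); 
    for L in ((62,) if nm=="wrist" else (55,)):
        piv=t+L*u; a=lambda p:np.arctan2(*(p-piv)); print(nm,t,b,m,"piv",piv,"needle",a(t),"mark",a(m),"knob deg",np.degrees((a(m)-a(t))/.31),"r",np.linalg.norm(m-piv))
E
```

```text
[  4   1  28  20 280] [572.7  196.02]
wrist [ 8.69 80.15] [ 7.2  29.59] [20.03 90.8 ] piv [ 6.87 18.18] needle 0.02931293436174598 mark 0.17931174044530288 knob deg 27.723543614803443 r 73.8033715281249
scene [18.55 80.86] [11.84 26.64] [21.69 89.13] piv [11.8  26.27] needle 0.12309484263263497 mark 0.15620880622357677 knob deg 6.120291473260766 r 63.62876606095263
```

The two views disagree because the needle stands above the scale and gives parallax. Both say it needs more clockwise turn. I'll add 14°, release, lift, and look from the meter's mid-plane.

Request:
{"api": "send_rows", "payload": {
  "targets": "0 0 0 0 0 5 0;0 0 0 0 0 10 0;0 0 0 0 0 14 0;0 0 0 0 0 14 0;0 0 0 0 0 14 0;0 0 0 0 0 14 100;0 0 0 0 0 14 100;0 0 0 0 0 14 100;0 0 0 0 0 14 100;0 0 0 0 0 14 100;0 0 0 0 0 14 100;0 0 0 0 0 14 100"
}}

```text
time_s: 7.33
ee_pos: [459.5, 88.1, 88.9]
ee_rot: [180.0, 0.0, 41.0]
force: [-0.6, 0.2, -0.4]
gripper_width: 81.2
gripper_force: 0.0
```

Request:
{"api": "send_rows", "payload": {
  "targets": "0 0 0 0 0 0 100;0 0 -0.04 0 0 0 100;0 0 -0.08 0 0 0 100;0 0 -0.12 0 0 0 100;0 0 -0.125 0 0 0 100;0 0 -0.125 0 0 0 100"
}}

```text
time_s: 7.83
ee_pos: [461.2, 88.5, 216.8]
ee_rot: [179.8, -0.3, 41.0]
force: [-1.0, -0.0, 0.3]
gripper_width: 91.1
gripper_force: 0.0
```

Request:
{"api": "send_rows", "payload": {
  "targets": "-0.03 0.035 0 0 0 0 100;-0.061 0.070 0 0 0 0 100;-0.061 0.070 0 0 0 0 100;-0.061 0.070 0 0 0 0 100;-0.061 0.070 0 0 0 0 100"
}}

```text
time_s: 8.25
ee_pos: [458.5, -4.7, 212.5]
ee_rot: [-179.9, 0.1, 40.8]
force: [-0.2, 1.1, -0.3]
gripper_width: 90.9
gripper_force: 0.0
```

```bash
python3 - <<'E'
from h import *
g=grab("wrist"); e=np.array(g["eye"]); print(e,env.state()["ee_pos"])
# mid-plane of meter: print expected pixel of tip, then crop around
u,v=wproj(g,(570,60,85)); print(u,v)
x0,y0=int(np.clip(u-90,0,460)),int(np.clip(v-75,0,330)); print(x0,y0)
cv2.imwrite("pics/w3f.png",g["image"])
cv2.imwrite("pics/w3.png",cv2.resize(g["image"][y0:y0+150,x0:x0+180],None,fx=4,fy=4,interpolation=cv2.INTER_CUBIC))
E
```

```text
[518.59134501  46.785281   383.1846272 ] [458.63780442  -4.11349509 212.78963342]
350.945321753815 71.00982399380848
260 0
```

View pics/w3.png

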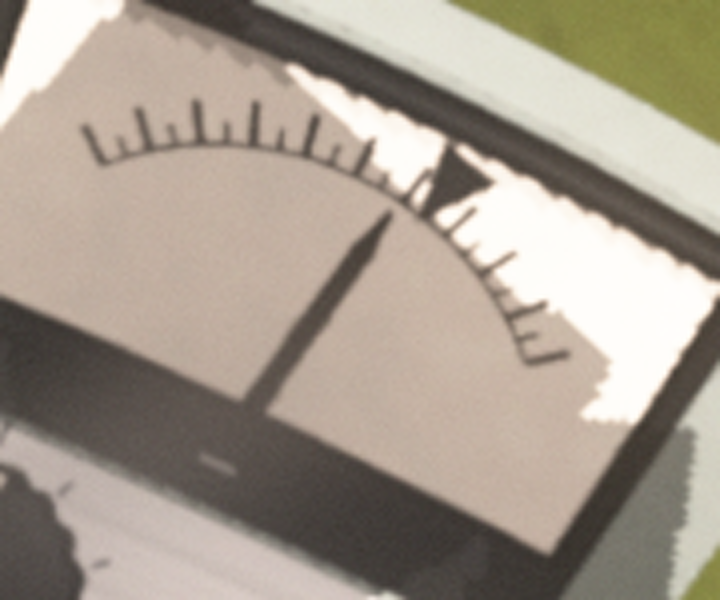

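The view is clear. In the crop, the needle tip is at (390,215) and its root at (255,405). The wedge has corners (450,143), (492,183) and inner tip (428,215), so the needle is short by less than one division.

```bash
cat > m.py <<'E'
from h import *
from scipy.optimize import least_squares
np.set_printoptions(precision=2,suppress=True)
f=grab("scene"); g=grab("wrist")
S=R.from_euler('z',15,degrees=True).as_matrix()
p0=(onz(f,*c(368,497),56)+onz(f,*c(495,240),56))/2
X=S@[np.cos(np.radians(32)),0,np.sin(np.radians(32))]; Y=S@[0,1,0]; n=np.cross(X,Y)
def w(x,y):
    e,d=wray(g,260+x/4-.4,y/4-.4); d=e+d*((p0-e)@n)/(d@n)-p0; return np.array([-d@Y,d@X])
E
python3 - <<'E'
from m import *
arc=np.array([w(*p) for p in [(102,163),(150,151),(197,145),(254,147),(307,157),(355,175),(408,205),(450,240),(485,278),(512,318),(530,363)]])
s=least_squares(lambda q:np.hypot(*(arc-q[:2]).T)-q[2],[10,20,65]); print("arc centre,r",s.x,abs(s.fun).max())
piv=s.x[:2]; a=lambda p:np.arctan2(*(p-piv))
print("ticks",[a(w(*p)) for p in [(82,126),(140,108),(196,100),(255,102),(317,117),(372,142),(422,174),(472,210),(513,254)]])
T,B=w(390,215),w(255,405); print("needle",a(T),np.arctan2(*(T-B)),np.linalg.norm(T-piv)); M=[a(w(*p)) for p in[(428,215),(471,163),(457,180)]]; print("mark",M)
print("knob deg",np.degrees((np.mean(M)-a(T))/.31))
E
```

```text
arc centre,r [ 2.06 18.45 65.72] 0.24653965300994685
ticks [np.float64(-0.8009687170664245), np.float64(-0.6326207491547744), np.float64(-0.4817996997218018), np.float64(-0.32940393673622065), np.float64(-0.1680824229049338), np.float64(-0.015641089558973448), np.float64(0.1362157837318033), np.float64(0.2951776351166668), np.float64(0.4533647119427232)]
needle 0.13050029761800658 0.14026321115729218 62.016325281364395
mark [np.float64(0.21866408625396352), np.float64(0.21280566625046982), np.float64(0.21469985603830874)]
knob deg 15.689723207506328
```

Request:
{"api": "send_rows", "payload": {
  "targets": "0.03 -0.035 0 0 0 0 100;0.061 -0.070 0 0 0 0 100;0.061 -0.070 0 0 0 0 100;0.061 -0.070 0 0 0 0 100;0.061 -0.070 0.04 0 0 0 100;0.061 -0.070 0.08 0 0 0 100;0.061 -0.070 0.11 0 0 0 100;0.061 -0.070 0.125 0 0 0 100;0.061 -0.070 0.125 0 0 0 100;0.061 -0.070 0.125 0 0 0 0;0.061 -0.070 0.125 0 0 0 0;0.061 -0.070 0.125 0 0 0 0"
}}

```text
time_s: 9.4
ee_pos: [460.8, 88.2, 90.5]
ee_rot: [179.9, -0.2, 41.0]
force: [-0.1, 0.6, -0.1]
gripper_width: 74.1
gripper_force: 0.0
```

Request:
{"api": "send_rows", "payload": {
  "targets": "0 0 0 0 0 0 0;0 0 0 0 0 0 0;0 0 0 0 0 0 0;0 0 0 0 0 0 0;0 0 0 0 0 0 0;0 0 0 0 0 0 0;0 0 0 0 0 0 0;0 0 0 0 0 0 0;0 0 0 0 0 0 0;0 0 0 0 0 0 0"
}}

```text
time_s: 10.23
ee_pos: [459.0, 88.7, 89.1]
ee_rot: [-179.9, 0.0, 40.9]
force: [-3.1, 4.2, 5.0]
gripper_width: 37.3
gripper_force: 20.0
```

Request:
{"api": "send_rows", "payload": {
  "targets": "0 0 0 0 0 5 0;0 0 0 0 0 10 0;0 0 0 0 0 15 0;0 0 0 0 0 15.5 0;0 0 0 0 0 15.5 0;0 0 0 0 0 15.5 100;0 0 0 0 0 15.5 100;0 0 0 0 0 15.5 100;0 0 0 0 0 15.5 100;0 0 0 0 0 15.5 100;0 0 0 0 0 15.5 100;0 0 0 0 0 15.5 100"
}}

```text
time_s: 11.23
ee_pos: [459.5, 88.0, 88.9]
ee_rot: [180.0, 0.0, 25.5]
force: [-0.1, 0.2, -0.3]
gripper_width: 81.4
gripper_force: 0.0
```

Request:
{"api": "send_rows", "payload": {
  "targets": "0 0 0 0 0 0 100;0 0 -0.04 0 0 0 100;0 0 -0.08 0 0 0 100;0 0 -0.12 0 0 0 100;0 0 -0.125 0 0 0 100;0 0 -0.125 0 0 -15.5 100;0 0 -0.125 0 0 -15.5 100;0 0 -0.125 0 0 -15.5 100;0 0 -0.125 0 0 -15.5 100"
}}

```text
time_s: 11.98
ee_pos: [459.2, 88.1, 213.6]
ee_rot: [-180.0, 0.0, 40.8]
force: [0.4, -0.3, 0.3]
gripper_width: 91.3
gripper_force: 0.0
```

Request:
{"api": "send_rows", "payload": {
  "targets": "-0.03 0.035 0 0 0 0 100;-0.061 0.070 0 0 0 0 100;-0.061 0.070 0 0 0 0 100;-0.061 0.070 0 0 0 0 100;-0.061 0.070 0 0 0 0 100;-0.061 0.070 0 0 0 0 100"
}}

```text
time_s: 12.48
ee_pos: [459.3, -3.9, 213.8]
ee_rot: [-180.0, -0.0, 40.9]
force: [0.4, -0.6, -0.5]
gripper_width: 91.5
gripper_force: 0.0
```

```bash
python3 - <<'E'
from h import *
g=grab("wrist"); print(np.array(g["eye"]),env.state()["force"])
cv2.imwrite("pics/w4.png",cv2.resize(g["image"][0:150,260:440],None,fx=4,fy=4,interpolation=cv2.INTER_CUBIC))
E
```

```text
[518.89733926  47.68812489 384.52809015] [0.68206325 0.66665845 0.6410187 ]
```

View pics/w4.png

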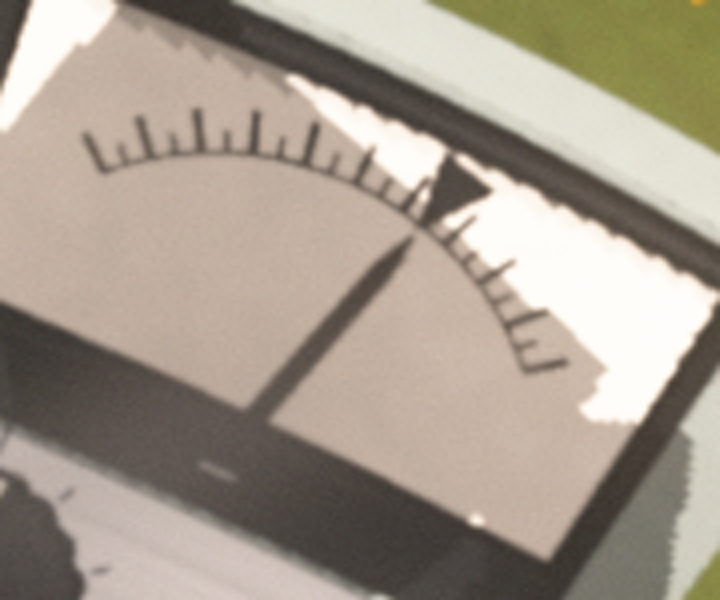

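The needle tip at (412,238) now lines up with the wedge's inner tip at (427,225), within about 1 mm. The arm is clear, so I'll hand in.

```bash
python3 -c "
from workcell import env
print(env.job_done())"
```

```text
the job is handed in; nothing more can be done
None
```

I set the supply's needle to the set mark, within about 1 mm by the last wrist picture, let go and handed the job in with the arm clear; I kept the fingertips above the limit ring and clear of the nearby things but did not re-measure them, and no verdict came back.

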